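# Clamp a glued beer-tap handle with the one-hand bar clamp

### The arm

A 6-joint arm with a two-finger parallel gripper is mounted at the origin on the work surface. World frame = base frame: x ahead of the robot, y to its left, z up, the work surface at z = 0. Lengths are in mm, angles in rad, forces in N, time in s.
With the tool pointing down it reaches from about 325 to 775 mm from the base axis. Payload 5.5 kg.
Tool frame: the origin (TCP) lies at the very end of the fingers, on their centre line; the grasp point (between the pads) lies 19 mm behind it (arm.tcp_to_grasp is the distance from the TCP to the grasp point, in mm); z points along the fingers, x is the direction in which the jaws open and shut, and the axes are right-handed (so a half turn about z gives the same grasp; the last joint's range is limited). The gripper opens to 88 mm and grips with 3 to 60 N. Pads are 20 mm wide; open, the fingers measure 115 mm over their backs; the gripper's body (75 mm by 178 mm) begins 61 mm behind the grasp point.
Start: joints at [-1.215, 0.091, 1.231, -0, 1.82, -0.057], TCP at [240.706, -549.615, 194.231] pointing down, gripper open.
Joint ranges: [-2.87, 2.87], [-0.86, 2.18], [0.17, 2.46], [-1.51, 4.65], [0.06, 2.69], [-2.65, 2.65]. Speed limits (rad/s): [2.57, 2.57, 3.01, 3.14, 3.14, 3.14].

### API

Orientations are given as a unit quaternion [w, x, y, z].
In Python, from station import arm gives the robot as it stands. The module is installed in compiled form; this text tells all that it offers.
- The arm moves only by the tool play_rows, never from a script. Its argument "motion" is a list of rows, each a list of 7 numbers: the opening in per cent of the stroke, from 0 (shut) to 100 (fully open), then the shift along the tool's x, y, z in m, then the turn, a rotation vector about the tool's x, y, z in rad. In form: [[grip, x, y, z, ax, ay, az], ...]. A call has 1 to 10 rows; each row is the pose to reach, as a shift and turn from the pose commanded when the call began, along the tool's axes at that moment; what a row does not reach only later rows make up. A row lasts 1/12 s, in which the tool goes at most 41.7 mm and 7.16 degrees, less where a joint would pass 70% of its speed; a pose out of reach is approached as far as the arm can. A call with a gripper value outside its range is refused whole. The fingers move at their own pace and stop on an object; "squeeze" is the grip in N (left out, the last holds). Time passes only in rows, so rows that repeat a pose let the fingers close. It gives the time, the measured TCP pose, the force and the opening at its end, in the units of the state.
- arm.get_obs(): the state, without advancing time (a new reading comes with each control period).
- arm.snapshot(name): name is "scene" or "top" or "wrist"; returns (picture, depth): 400x640x3 uint8, red, green, blue; 400x640 float32, mm along the optical axis (not along the pixel's ray), 0 where there is no reading.
- arm.camera_info(name): a dict with "intrinsics" (3x3 intrinsics, pixels), "k1" (the pictures are not rectified: a ray, as slopes to the right and down, at radius r is drawn at 1 + k1 r^2 times it, then the intrinsics apply), "origin" and "attitude" of the camera in the world; the wrist camera has in their place "hand_eye" (4x4, takes a point from camera to tool coordinates, whose origin is the TCP and whose axes are the tool frame's). Camera axes: x right, y up, looking along -z (the intrinsics and any distortion apply to the point x, -y, -z); pixel columns grow to the right and rows downward; lengths in mm; the calibration is good to about 2 mm. A picture is of the moment at which its call begins: read the wrist's pose just before it. camera_info takes no time and is no camera call.
- arm.job_done(): hands the job in, once; it reports no verdict.
Trained networks look in the newest picture that a camera, given by its name, has taken for a name from the list of things; names that differ only in an ending like _2 or _b are one class to them, and where a whole thing is asked for, a point or a joint stands for the part that bears it (a point fixed in the world has none). Each returns a list of dicts, best first, with "confidence" (0 to 1); they miss things now and then, are a little off and sometimes report something else, mostly with a low value. They report only what shows in the picture. A call takes as long as a camera call. They do not tell look-alikes from the thing itself.
- arm.cut_out(camera, target): "mask" (400x640 bool, what is visible of it) and "bbox" ([left, top, width, height] in pixels, round what is visible of it).
- arm.place_of(camera, target): "centre" ([column, row] in pixels: a listed point, or the origin of a listed thing).
The state is a dict: "t": time; "q": joint angles; "joint_velocities": joint speeds; "tau": joint torques, N m; "tcp_pos": TCP position; "tool_rot": TCP orientation; "wrist_force": force on the tool from outside, world axes, zero at the start; "torque": the same for the moment, N m; "gripper_width": finger opening in mm.
Only numpy, scipy, OpenCV 4.12 (cv2) and the standard library are available. Lean on these libraries where they do the work, as an engineer would, in place of code of your own. Each camera call takes 0.05 s, during which the arm holds its last target.

### The job

The wooden beer-tap handle that was just glued up from two halves lies loose between the jaws of the one-hand bar clamp lying on the counter. Pump the clamp's trigger against its grip, letting it spring back between strokes, until both jaw pads bear on the wood, then keep the trigger squeezed so that the handle is held firmly but not crushed, and finish while still holding that squeeze, everything still lying flat on the counter. Close the jaw with the trigger only, without pushing the jaw, the bar or the wooden handle by hand, and leave the other things on the counter where they are.

Things in the scene. Friction and masses are not known exactly. Their poses are not given: they have to be found in the camera images.
- clamp: head of the black one-hand bar clamp lying loose on its side, 1.2 kg, 34 mm thick. Origin on the counter under the bar, mid-head. x: along the bar from head to sliding jaw; y: from the bar to the jaw pads; z up. Pistol grip at -y, roughly towards the robot (within 0.45 rad): x -29 to -7 mm, y -20 to -128 mm; trigger beside it on the +x side. Squeeze from above, closing along x.
- pump (a point): where to squeeze: midway between back of grip and front of trigger at rest, at clamp x 1, y -62 mm, 17 mm above the counter. Across both: 60 mm at rest, 38 mm fully squeezed. Tops at 34 mm (grip), 30 mm (trigger). The clamp lies loose: squeezed, it slides to the middle of the fingers and stays there, so to let the trigger fully out open to 84 mm, or open less and shift 10 mm to the trigger side.
- grip (a point): centre of the grip level with the place to squeeze (clamp x -18, y -62 mm), 17 mm above the counter; the grip is 22 mm thick along x here.
- trigger (a joint): trigger angle, rad: 0 released (spring return, 2 to 3.5 N at the place to squeeze), 0.27 at its stop (22 mm travel there). A full squeeze draws the jaw in one tooth, 6 mm; let out below 0.06 the pawl clicks back and the jaw stays. With the jaw on the wood the trigger stops short of 0.27; if it reaches 0.27 that stroke is used up: let out and squeeze again.
- trigger_lever: grey trigger, 12 mm thick, 70 mm long, z 4 to 30 mm; origin on its pivot in the head (clamp x 10, y 18 mm, z 0). Once the jaw bears on the wood it presses with 1.1 to 1.9 times the finger force on the trigger, least late in the stroke: 12 N gives 13 to 22 N, 18 N gives 20 to 33 N, over 23 N may crush. Let go, it keeps no firm pressure.
- jaw_slide (a joint): how far the sliding jaw is drawn in, m: the pads are 96 mm apart less this; starts at 10 to 34 mm; the 44 mm wood is gripped at about 52 mm. About 4 N of friction keeps it in place.
- bar: toothed steel bar (20 mm wide, 370 mm long, z 14 to 22 mm, teeth 6 mm apart) through the head, with the sliding jaw on its +x end and a stop on its tail, which comes out to 280 mm behind the head. Moves with joint jaw_slide; frame as the clamp's, shifted along -x by that. Not to be pushed by hand.
- moving_pad (a point): centre of the face of the sliding jaw's rubber pad (46 mm wide, 30 mm tall).
- fixed_pad (a point): centre of the face of the rubber pad on the head's jaw, facing the sliding jaw (+x of the clamp).
- tap_handle: wooden beer-tap handle glued from a light and a darker half, lying loose flat between the pads: 44 mm wide across the jaws, 30 mm tall, 152 mm long with its brass ferrule, 0.16 kg. Origin under its middle, x across the jaws, y along it to the ferrule, away from the bar. Firmly held from 10 N; above 45 N the fresh joint is crushed out of line.
- handle_mid (a point): middle of the wooden handle, 15 mm above its underside.
- glue_bottle: white glue bottle, 48 mm across, 138 mm tall, standing; bystander. Origin under its middle.
- spare_handle: finished black turned tap handle, up to 40 mm across, 142 mm tall, standing; bystander. Origin under its middle.
- spanner: steel spanner, 170 mm long, 8 mm thick, lying flat; bystander. Origin under its middle.
- mats: square stack of beer mats, 92 mm, 20 mm tall; bystander. Origin under its middle.
- glass: empty beer glass, 72 mm across the rim, 130 mm tall; bystander. Origin under its middle.
- coupler_a: steel keg coupler with a black-tipped lever arm, 134 mm tall, standing; bystander. Origin under its middle.
- coupler_b: a second keg coupler like it; bystander. Origin under its middle.
Not all that is in view belongs to the job. Leave any blue or red look-alike of the tap_handle alone.

How it is judged:
By the outcome, as a careful person would: the job done as asked, in the order asked, and still so for the second after the job is handed in, while the arm keeps its last pose, push and grip.
It also fails if it takes over 58 s, if anything falls off the work surface, if the arm or the gripper's body presses on something with over 40 N, if the wrist force passes 120 N, or if a joint passes its speed limit or range.

## Working session

There is one attempt and no reset: what is moved stays moved. The work goes in short steps, Python scripts to look and compute and a tool call to move; the robot and the scene stay as the last step left them, time stands still between calls to the robot, and variables do not carry over. Pictures are saved under pics/ and viewed, and the job is handed in when it is done.

Besides the shell and the picture viewer there is one more tool, called after "Request:" as name([rows], argument=value, ...), one row to a line, values as JSON. play_rows: Moves the arm, as the interface text tells. Its arguments: {"type":"object","properties":{"motion":{"type":"array","items":{"type":"array","items":{"type":"number"}}},"squeeze":{"type":"number"}},"required":["motion"]}

```bash
mkdir -p pics; cat > h.py <<'E'
import numpy as np, cv2
from station import arm
def pix2world(cam,u,v,z=None,depth=None,obs=None):
    ci=arm.camera_info(cam);K=np.array(ci['intrinsics']);k1=ci['k1']
    xd=(u-K[0,2])/K[0,0];yd=(v-K[1,2])/K[1,1]
    rd=np.hypot(xd,yd);r=rd
    for _ in range(30): r=rd/(1+k1*r*r)
    s=r/rd if rd>0 else 1
    d=np.array([xd*s,-yd*s,-1.])
    R,o=pose(cam,ci,obs)
    if depth is not None: return o+R@(d*depth)
    w=R@d
    return o+w*(z-o[2])/w[2]
def q2R(q):
    from scipy.spatial.transform import Rotation as Ro
    q=np.array(q); return Ro.from_quat([q[1],q[2],q[3],q[0]]).as_matrix()
def pose(cam,ci,obs=None):
    if 'hand_eye' in ci:
        obs=obs or arm.get_obs();H=np.array(ci['hand_eye']);R=q2R(obs['tool_rot'])
        return R@H[:3,:3], R@H[:3,3]+np.array(obs['tcp_pos'])
    a=np.array(ci['attitude']);
    return (a if a.shape==(3,3) else q2R(a)), np.array(ci['origin'])
E
python3 - <<'E'
from h import *
for c in ['scene','top']:
    p,d=arm.snapshot(c); cv2.imwrite(f'pics/{c}1.png',p[:,:,::-1]); np.save(f'{c}1d.npy',d)
    print(arm.camera_info(c))
    for t in ['pump','grip','clamp','trigger_lever','moving_pad','fixed_pad','handle_mid','tap_handle']:
        for r in arm.place_of(c,t)[:2]:
            u,v=r['centre'];z={'pump':17,'grip':17,'handle_mid':15,'moving_pad':17,'fixed_pad':17}.get(t,0)
            print(c,t,round(r['confidence'],2),np.round(r['centre'],1),pix2world(c,u,v,z).round(1))
print(arm.camera_info('wrist'));print(arm.get_obs())
E
```

```text
{'intrinsics': array([[397.15971058,   0.        , 321.29162823],
       [  0.        , 397.15971058, 199.77210286],
       [  0.        ,   0.        ,   1.        ]]), 'k1': 0.012729305203616887, 'origin': array([980.57773317, 390.83708324, 882.10118127]), 'attitude': array([0.36152001, 0.12531043, 0.29685185, 0.87491689])}
scene pump 0.62 [326.7 197.5] [490.6 -72.5  17. ]
scene grip 0.88 [335.3 202. ] [485.1 -44.9  17. ]
scene grip 0.43 [329.4 223.6] [547.6  -6.5  17. ]
scene clamp 0.66 [317.9 220.7] [554.3 -42.7   0. ]
scene moving_pad 0.78 [277.5 223.3] [ 643.6 -103.3   17. ]
scene fixed_pad 0.7 [298.6 231.7] [622.2 -45.   17. ]
scene fixed_pad 0.69 [329.3 198.4] [487.8 -65.2  17. ]
scene handle_mid 0.83 [318.  145.5] [ 363.9 -234.7   15. ]
scene handle_mid 0.58 [287.4 230.2] [638.9 -69.9  15. ]
scene tap_handle 0.77 [290.3 236. ] [639.7 -59.1   0. ]
scene tap_handle 0.66 [320.7 148.8] [ 357.4 -229.3    0. ]
{'intrinsics': array([[394.68540335,   0.        , 317.01570062],
       [  0.        , 394.68540335, 204.92029389],
       [  0.        ,   0.        ,   1.        ]]), 'k1
[... 1322 characters left out ...]
00000000e+00]])}
{'t': 0.9, 'q': array([-1.21469617e+00,  9.10866390e-02,  1.23066906e+00,  4.57568213e-05,
        1.81979819e+00, -5.67154453e-02]), 'joint_velocities': array([ 0.00174497,  0.00095908,  0.00091988, -0.00171141, -0.00017927,
        0.00052177]), 'tau': array([-6.08613891e-05, -4.46193337e+01, -4.06508589e+01,  6.97692297e-02,
        1.95854151e-02, -4.01171363e-06]), 'tcp_pos': array([ 240.72793779, -549.61798604,  194.25670739]), 'tool_rot': array([-6.33309576e-06,  8.37018613e-01, -5.47174415e-01,  2.87610760e-05]), 'wrist_force': array([-0.81208238,  0.17737209, -0.05965969]), 'torque': array([ 0.04560933, -0.01762452,  0.02581237]), 'gripper_width': 87.98024879154511}
```

```bash
python3 - <<'E'
import cv2
p=cv2.imread('pics/top1.png'); cv2.imwrite('pics/top1c.png',cv2.resize(p[110:310,200:440],None,fx=3.2,fy=3,interpolation=cv2.INTER_CUBIC))
E
```

```text
(no output)
```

View pics/scene1.png

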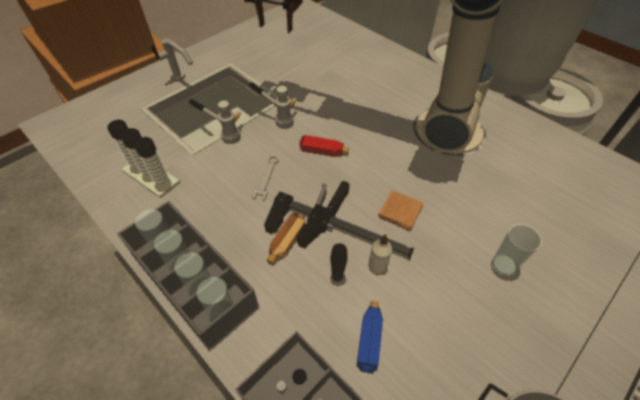

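View pics/top1c.png

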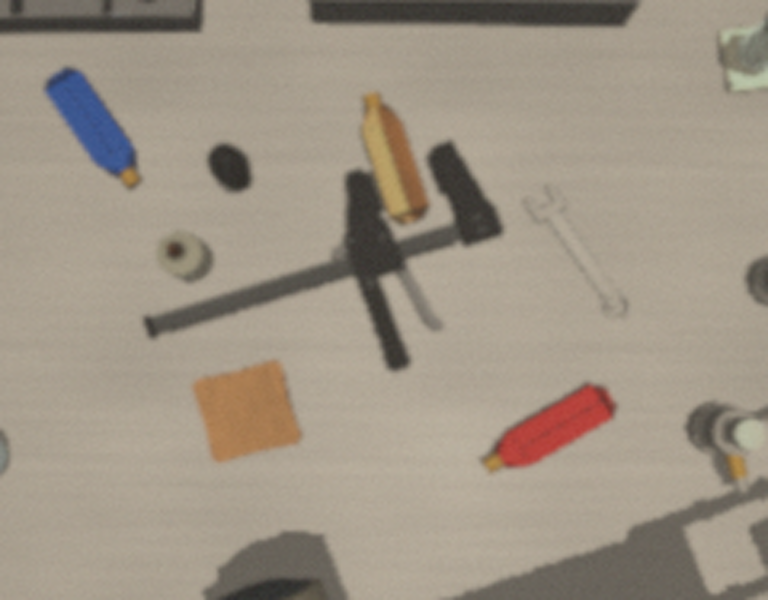

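Top view: the clamp head is at crop px (370,240). Its bar runs from the tail at (150,325) to the sliding jaw at (480,225). The grip points down towards the robot, ending at (398,365), with the trigger on its right at (435,325), and the wooden handle is between the jaws at (395,165). The red and blue look-alikes are clear of it.

```bash
cat >> h.py <<'E'
from scipy.spatial.transform import Rotation as Ro
def toolshift(goal,xdir,obs=None):
    """shift in tool axes (m) and turn rotvec to reach goal mm with tool down, tool x along xdir"""
    obs=obs or arm.get_obs();R=q2R(obs['tool_rot'])
    x=np.array([xdir[0],xdir[1],0]);x/=np.linalg.norm(x);z=np.array([0,0,-1.]);y=np.cross(z,x)
    G=np.stack([x,y,z],1)
    return (R.T@(np.array(goal)-obs['tcp_pos'])/1000).round(4), Ro.from_matrix(R.T@G).as_rotvec().round(4)
E
python3 - <<'E'
from h import *
f=lambda x,y,z:pix2world('top',200+x/3.2,110+y/3,z)
a=f(155,325,22);b=f(462,232,22);print(a,b);d=(b-a)[:2];d/=np.linalg.norm(d);print(d)
cx=d;cy=np.array([-d[1],d[0]])
for p in [(551.4,-39),(554.3,-42.7)]:
    o=np.array(p);print('pump from clamp',o+cx*1-62*cy,'grip',o-18*cx-62*cy)
print(toolshift([484.5,-69,200],d))
E
```

```text
[467.91693901 188.26471241  22.        ] [ 574.46321185 -132.52671182   22.        ]
[ 0.31520463 -0.94902373]
pump from clamp [492.87573328 -59.49171064] grip [486.88684536 -41.46025975]
pump from clamp [495.77573328 -63.19171064] grip [489.78684536 -45.16025975]
(array([-0.3424, -0.4161, -0.0057]), array([-0.    , -0.    ,  0.0922]))
```

Request:
play_rows([
  [97, -0.026, -0.032, 0, 0, 0, 0.01],
  [97, -0.052, -0.064, 0, 0, 0, 0.02],
  [97, -0.078, -0.096, 0, 0, 0, 0.03],
  [97, -0.104, -0.127, 0, 0, 0, 0.04],
  [97, -0.13, -0.159, 0, 0, 0, 0.05],
  [97, -0.156, -0.19, 0, 0, 0, 0.06],
  [97, -0.182, -0.222, 0, 0, 0, 0.07],
  [97, -0.208, -0.254, 0, 0, 0, 0.08],
  [97, -0.234, -0.286, 0, 0, 0, 0.09],
  [97, -0.26, -0.317, 0, 0, 0, 0.092],
], squeeze=14)

```text
t: 1.73
tcp_pos: [427.3, -182.3, 194.6]
tool_rot: [-0.0, 0.811, -0.585, 0.0]
wrist_force: [1.1, -0.7, -0.2]
gripper_width: 85.3
```

```bash
python3 - <<'E'
from h import *
print(arm.get_obs()['tcp_pos'],toolshift([488,-67,200],[.315,-.949]))
E
```

```text
[ 427.30300056 -182.34447952  194.55926631] (array([-0.0904, -0.0939, -0.0054]), array([-0.0007, -0.0006, -0.0004]))
```

Request:
play_rows([
  [97, -0.025, -0.026, 0, 0, 0, 0],
  [97, -0.05, -0.052, 0, 0, 0, 0],
  [97, -0.075, -0.078, 0, 0, 0, 0],
  [97, -0.082, -0.09, 0, 0, 0, 0],
  [97, -0.082, -0.09, 0, 0, 0, 0],
  [97, -0.082, -0.09, 0, 0, 0, 0],
])

```text
t: 2.23
tcp_pos: [486.3, -77.7, 194.1]
tool_rot: [0.0, 0.811, -0.584, -0.0]
wrist_force: [0.5, -0.2, 1.4]
gripper_width: 85.5
```

```bash
python3 - <<'E'
from h import *
o=arm.get_obs();print(o['tcp_pos'],o['wrist_force'])
c='wrist'
p,d=arm.snapshot(c);o=arm.get_obs(); cv2.imwrite(f'pics/w1.png',p[:,:,::-1]); np.save(f'w1d.npy',d)
for t in ['pump','grip','clamp','trigger_lever','moving_pad','fixed_pad','handle_mid']:
    for r in arm.place_of(c,t)[:2]:
        u,v=r['centre'];z={'pump':17,'grip':17,'handle_mid':15,'moving_pad':17,'fixed_pad':17}.get(t,0)
        print(c,t,round(r['confidence'],2),np.round(r['centre'],1),pix2world(c,u,v,z,obs=o).round(1))
E
```

```text
[486.28645038 -77.73524923 194.07472452] [ 0.51966893 -0.21177613  1.43037926]
wrist pump 0.86 [307.1 165.8] [487.6 -63.   17. ]
wrist pump 0.16 [149.3 216.1] [379.   86.3  17. ]
wrist grip 0.77 [289.9 165.4] [482.4 -45.7  17. ]
wrist grip 0.26 [278.5 102.3] [540.1 -15.9  17. ]
wrist clamp 0.61 [307.  100.8] [550.  -42.1   0. ]
wrist moving_pad 0.63 [395.6  30. ] [ 641.  -102.7   17. ]
wrist fixed_pad 0.76 [331.1  32.4] [618.8 -44.7  17. ]
wrist fixed_pad 0.27 [287.7 164.6] [482.5 -43.3  17. ]
wrist handle_mid 0.92 [407.6 304.4] [ 365.4 -228.5   15. ]
wrist handle_mid 0.73 [357.6  10.7] [645.9 -62.3  15. ]
```

View pics/w1.png

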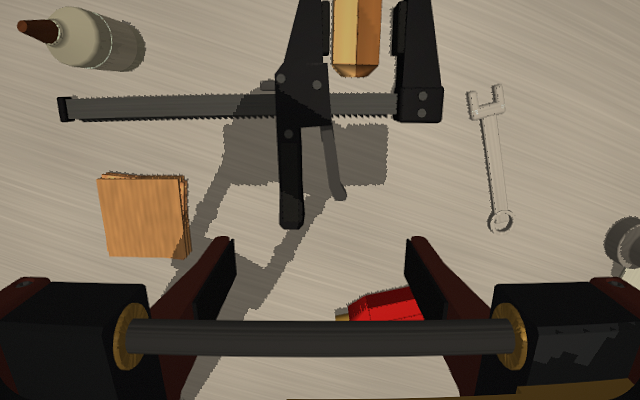

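The wrist view shows the bar level from (70,98) to (395,94), the grip from (290,125) to (291,228) and the trigger's lower end at (340,198). The red look-alike is at (385,303), clear of the fingers.

```bash
python3 - <<'E'
from h import *
o=arm.get_obs()
f=lambda u,v,z:pix2world('wrist',u,v,z,obs=o)
import cv2
p=cv2.imread('pics/w1.png'); cv2.imwrite('pics/w1c.png',cv2.resize(p[60:240,220:400],None,fx=3.3,fy=3.3,interpolation=cv2.INTER_CUBIC))
a=f(75,97.5,22);b=f(270,95,22);c=f(390,94,22)
a2=f(75,120,22);b2=f(390,113,22)
for s,t in((a,c),(a,b),(a2,b2)):
    d=(t-s)[:2];print(d/np.linalg.norm(d),np.arctan2(*d))
d=np.load('w1d.npy')
for v in (150,165,180): print(v,d[v,270:350:3].round(0))
E
```

```text
[ 0.31316467 -0.94969884] 2.823069157479623
[ 0.30729152 -0.95161543] 2.8292471226368656
[ 0.32572746 -0.94546371] 2.8098116102820727
150 [386. 385. 384. 351. 352. 350. 350. 350. 350. 352. 359. 384. 384. 386.
 386. 386. 385. 385. 355. 354. 356. 356. 385. 385. 384. 386. 386.]
165 [391. 389. 389. 356. 354. 355. 353. 355. 354. 355. 359. 390. 389. 390.
 390. 390. 388. 388. 390. 359. 360. 360. 360. 390. 389. 388. 390.]
180 [394. 395. 394. 361. 358. 359. 358. 360. 359. 360. 361. 395. 395. 393.
 395. 394. 394. 394. 394. 395. 364. 364. 364. 365. 393. 395. 394.]
```

View pics/w1c.png

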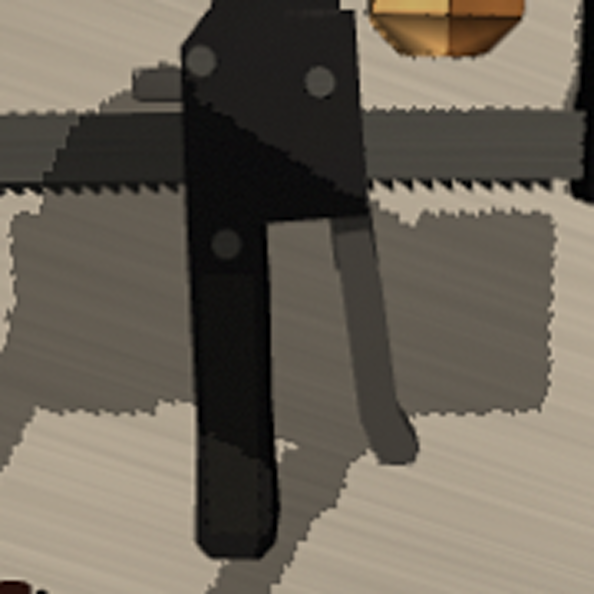

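```bash
python3 - <<'E'
from h import *
o=arm.get_obs()
f=lambda u,v,z:pix2world('wrist',u,v,z,obs=o)
cx=np.array([.314,-.9494]);cy=-np.array([cx[1],-cx[0]])
cy=np.array([-cx[1],cx[0]])
pr=lambda p:(round(p[:2]@cx,1),round(p[:2]@cy,1))
C=lambda x,y,z:pr(f(220+x/3.3,60+y/3.3,z))
print('bar top edge,bottom edge',C(100,113,22),C(450,109,22),C(450,180,22),C(100,180,22))
print('grip tip',C(235,556,34),'back',C(198,430,34),C(190,300,34),'front',C(271,430,34))
print('trig front', C(390,340,30),C(405,400,30),'tip',C(395,463,30))
print('head edges on bar',C(183,140,34),C(366,140,34))
print('pump net',pr(np.array([487.6,-63.])),'tcp',pr(o['tcp_pos']))
print('pads: fixed',C(360,20,34),'wood near', pr(f(334,60,20)),pr(f(381,60,20)),'movpad',pr(f(392,30,30)), 'fix', pr(f(331,30,30)))
E
```

```text
bar top edge,bottom edge (np.float64(158.1), np.float64(515.9)) (np.float64(262.4), np.float64(516.9)) (np.float64(262.9), np.float64(496.1)) (np.float64(157.2), np.float64(496.3))
grip tip (np.float64(196.5), np.float64(379.7)) back (np.float64(186.0), np.float64(421.2)) (np.float64(184.8), np.float64(461.5)) front (np.float64(208.5), np.float64(421.2))
trig front (np.float64(245.0), np.float64(448.6)) (np.float64(249.9), np.float64(429.8)) tip (np.float64(247.2), np.float64(409.4))
head edges on bar (np.float64(184.1), np.float64(508.1)) (np.float64(237.1), np.float64(508.0))
pump net (np.float64(212.9), np.float64(443.1)) tcp (np.float64(227.5), np.float64(436.7))
pads: fixed (np.float64(235.1), np.float64(541.2)) wood near (np.float64(240.2), np.float64(547.9)) (np.float64(285.8), np.float64(548.2)) movpad (np.float64(293.4), np.float64(574.0)) fix (np.float64(236.8), np.float64(573.5))
```

Request:
play_rows([
  [97, -0.0122, -0.0078, 0.04, 0, 0, 0],
  [97, -0.0122, -0.0078, 0.08, 0, 0, 0],
  [97, -0.0122, -0.0078, 0.12, 0, 0, 0],
  [97, -0.0122, -0.0078, 0.135, 0, 0, 0],
  [97, -0.0122, -0.0078, 0.145, 0, 0, 0],
  [97, -0.0122, -0.0078, 0.145, 0, 0, 0],
])

```text
t: 3.13
tcp_pos: [488.5, -64.0, 46.9]
tool_rot: [0.001, 0.811, -0.585, -0.002]
wrist_force: [-0.1, -0.3, 0.5]
gripper_width: 85.2
```

```bash
python3 - <<'E'
from h import *
o=arm.get_obs();print(o['tcp_pos'],o['wrist_force'],o['gripper_width'])
cx=np.array([.314,-.9494]);cy=np.array([-cx[1],cx[0]]);print(o['tcp_pos'][:2]@cx,o['tcp_pos'][:2]@cy)
p,d=arm.snapshot('wrist'); cv2.imwrite(f'pics/w2.png',p[:,:,::-1])
E
```

```text
[488.47045435 -64.02376228  46.89538259] [-0.13096097 -0.31050081  0.51862623] 85.22488130248867
214.16388257206626 443.6503880057814
```

View pics/w2.png

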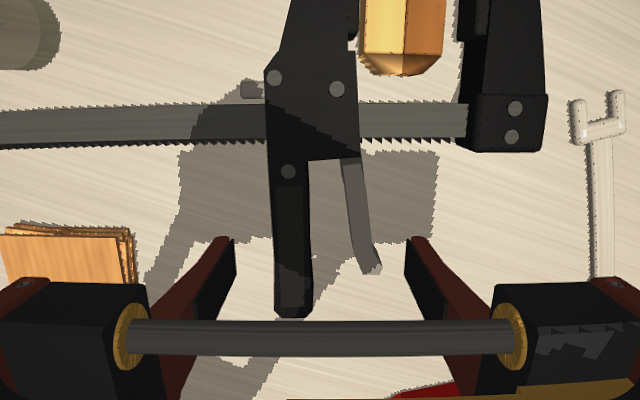

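Request:
play_rows([
  [97, 0, 0, 0.015, 0, 0, 0],
  [97, 0, 0, 0.03, 0, 0, 0],
  [97, 0, 0, 0.041, 0, 0, 0],
  [97, 0, 0, 0.041, 0, 0, 0],
  [97, 0, 0, 0.041, 0, 0, 0],
])

```text
t: 3.6
tcp_pos: [490.3, -64.2, 9.2]
tool_rot: [-0.0, 0.811, -0.585, 0.0]
wrist_force: [0.3, -0.7, 0.5]
gripper_width: 85.2
```

Request:
play_rows([
  [36, 0, 0, 0, 0, 0, 0],
  [36, 0, 0, 0, 0, 0, 0],
  [36, 0, 0, 0, 0, 0, 0],
  [36, 0, 0, 0, 0, 0, 0],
  [36, 0, 0, 0, 0, 0, 0],
  [36, 0, 0, 0, 0, 0, 0],
  [36, 0, 0, 0, 0, 0, 0],
  [36, 0, 0, 0, 0, 0, 0],
], squeeze=13)

```text
t: 4.27
tcp_pos: [489.9, -64.1, 8.2]
tool_rot: [-0.0, 0.811, -0.585, -0.0]
wrist_force: [-0.4, 0.4, 0.1]
gripper_width: 35.3
```

```bash
python3 - <<'E'
from h import *
o=arm.get_obs();print(o['tcp_pos'],o['wrist_force'],o['gripper_width'])
p,d=arm.snapshot('wrist'); cv2.imwrite(f'pics/w3.png',p[:,:,::-1])
E
```

```text
[489.87450308 -64.05176726   8.24090076] [-0.4081389   0.40360136  0.08394573] 35.32911215086034
```

View pics/w3.png

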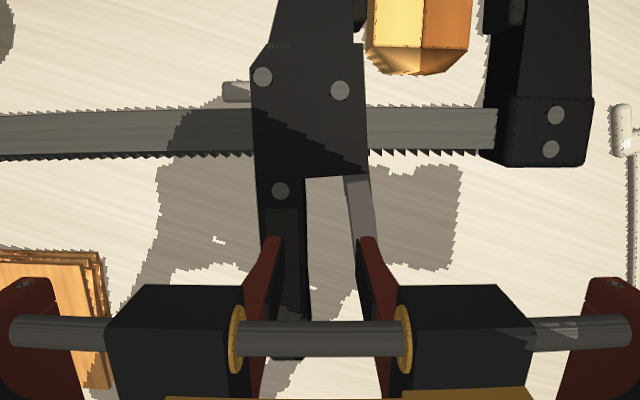

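Width is 35 mm, yet the trigger at (360,205) looks nearly unmoved and the left finger at (268,260) overlaps the grip in the picture. I'll check this with depth before pumping.

```bash
python3 - <<'E'
from h import *
o=arm.get_obs();p,d=arm.snapshot('wrist')
R=q2R(o['tool_rot'])
for v in (200,220,235,245,260,275):
    print(v)
    for u in range(250,400,6):
        w=pix2world('wrist',u,v,depth=d[v,u],obs=o); t=R.T@(w-o['tcp_pos']); print((u,*t.round(0).astype(int),int(w[2])),end=' ')
    print()
for c in ['scene','top']:
    p,d=arm.snapshot(c);cv2.imwrite(f'pics/{c}2.png',cv2.resize(p[150:260,240:400,::-1],None,fx=4,fy=4))
E
```

```text
200
(250, np.int64(-42), np.int64(-19), np.int64(9), -1) (256, np.int64(-32), np.int64(-29), np.int64(-25), 33) (262, np.int64(-29), np.int64(-29), np.int64(-26), 33) (268, np.int64(-26), np.int64(-29), np.int64(-25), 33) (274, np.int64(-23), np.int64(-28), np.int64(-24), 32) (280, np.int64(-20), np.int64(-29), np.int64(-24), 32) (286, np.int64(-17), np.int64(-28), np.int64(-24), 32) (292, np.int64(-14), np.int64(-28), np.int64(-24), 32) (298, np.int64(-12), np.int64(-28), np.int64(-23), 31) (304, np.int64(-9), np.int64(-24), np.int64(-8), 16) (310, np.int64(-7), np.int64(-19), np.int64(8), 0) (316, np.int64(-3), np.int64(-19), np.int64(9), 0) (322, np.int64(0), np.int64(-19), np.int64(9), 0) (328, np.int64(4), np.int64(-19), np.int64(10), -1) (334, np.int64(7), np.int64(-18), np.int64(10), -1) (340, np.int64(11), np.int64(-18), np.int64(11), -2) (346, np.int64(12), np.int64(-26), np.int64(-17), 25) (352, np.int64(15), np.int64(-27), np.int64(-20), 28) (358, np.int64(18), np.int64(-27), np.int64(-21), 29) (364, np.int64(21), np.int64(-27), np.int64(-21), 29) (370, np.int64(24), np.in
[... 6129 characters left out ...]
nt64(30), np.int64(9), -1) (322, np.int64(0), np.int64(30), np.int64(9), 0) (328, np.int64(4), np.int64(30), np.int64(9), -1) (334, np.int64(8), np.int64(30), np.int64(9), 0) (340, np.int64(12), np.int64(30), np.int64(8), 0) (346, np.int64(15), np.int64(31), np.int64(10), -1) (352, np.int64(19), np.int64(30), np.int64(9), -1) (358, np.int64(16), np.int64(-3), np.int64(-52), 59) (364, np.int64(16), np.int64(-10), np.int64(-64), 72) (370, np.int64(18), np.int64(-11), np.int64(-67), 74) (376, np.int64(21), np.int64(-11), np.int64(-67), 75) (382, np.int64(23), np.int64(-11), np.int64(-67), 74) (388, np.int64(25), np.int64(-11), np.int64(-67), 75) (394, np.int64(45), np.int64(30), np.int64(8), 0)
```

View pics/scene2.png

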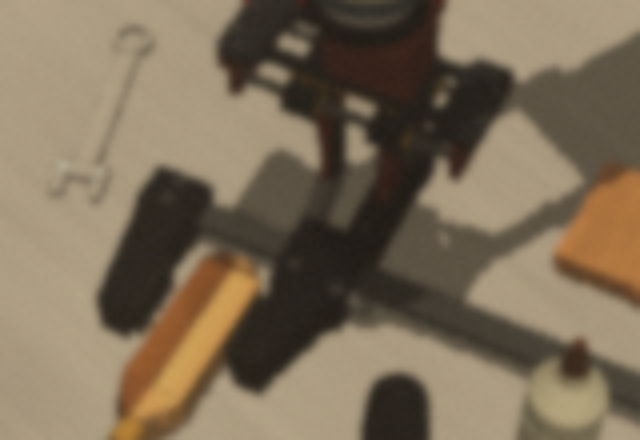

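View pics/top2.png

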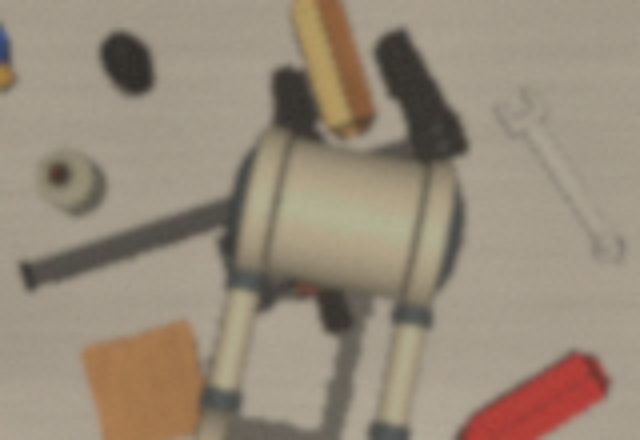

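```bash
python3 - <<'E'
from h import *
d=np.load('w1d.npy')
o=dict(tcp_pos=np.array([486.28645038,-77.73524923,194.07472452]),tool_rot=arm.get_obs()['tool_rot'])
R=q2R(o['tool_rot'])
for v in (232,236,238,241,245,250,260,275,290):
    print(v,end=': ')
    for u in list(range(205,240,5))+list(range(402,432,5)):
        w=pix2world('wrist',u,v,depth=d[v,u],obs=o); t=R.T@(w-o['tcp_pos']); 
        if t[2]<60: print(u,t.round(0).astype(int).tolist(),end=' ')
    print()
E
```

```text
232: 
236: 220 [-50, -11, -28] 225 [-47, -11, -28] 417 [47, -11, -27] 
238: 215 [-52, -11, -30] 220 [-50, -11, -30] 225 [-47, -11, -30] 412 [43, -11, -31] 417 [46, -11, -30] 422 [49, -11, -30] 
241: 215 [-51, -11, -34] 220 [-48, -11, -34] 225 [-46, -12, -35] 230 [-45, -9, -30] 407 [42, -9, -29] 412 [43, -11, -33] 417 [45, -11, -34] 422 [48, -11, -33] 427 [50, -11, -34] 
245: 210 [-52, -11, -38] 215 [-50, -11, -38] 220 [-48, -10, -37] 225 [-45, -10, -37] 230 [-43, -10, -36] 407 [42, -7, -30] 412 [42, -10, -36] 417 [44, -12, -40] 422 [46, -11, -39] 427 [49, -11, -38] 
250: 205 [-53, -11, -44] 210 [-50, -11, -44] 215 [-48, -11, -44] 220 [-46, -11, -44] 225 [-45, -9, -40] 230 [-44, -7, -35] 407 [42, -4, -30] 412 [42, -9, -39] 417 [43, -10, -42] 422 [45, -11, -44] 427 [47, -11, -44] 
260: 205 [-50, -11, -53] 210 [-47, -11, -53] 215 [-46, -10, -52] 220 [-44, -9, -51] 225 [-44, -6, -45] 230 [-44, -2, -36] 235 [-43, 2, -28] 407 [42, 0, -31] 412 [42, -4, -40] 417 [41, -9, -50] 422 [43, -9, -49] 427 [44, -11, -53] 
275: 205 [-45, -11, -68] 210 [-44, -10, -65] 215 [-44, -7, -60] 220 [-44, -4, -53] 225 [-44, 0, -47] 230 [-43, 4, -39] 235 [-44, 9, -30] 407 [42, 7, -34] 412 [41, 2, -43] 417 [42, -2, -50] 422 [41, -6, -58] 427 [41, -10, -65] 
290: 205 [-44, -8, -73] 210 [-43, -6, -69] 215 [-44, -1, -62] 220 [-44, 3, -55] 225 [-44, 7, -49] 412 [42, 9, -45] 417 [41, 4, -54] 422 [42, 0, -59] 427 [42, -3, -65]
```

```bash
python3 - <<'E'
from h import *
p,d=arm.snapshot('scene');cv2.imwrite('pics/s3.png',cv2.resize(p[150:230,290:390,::-1],None,fx=7.5,fy=7.5,interpolation=cv2.INTER_CUBIC))
E
```

```text
(no output)
```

View pics/s3.png

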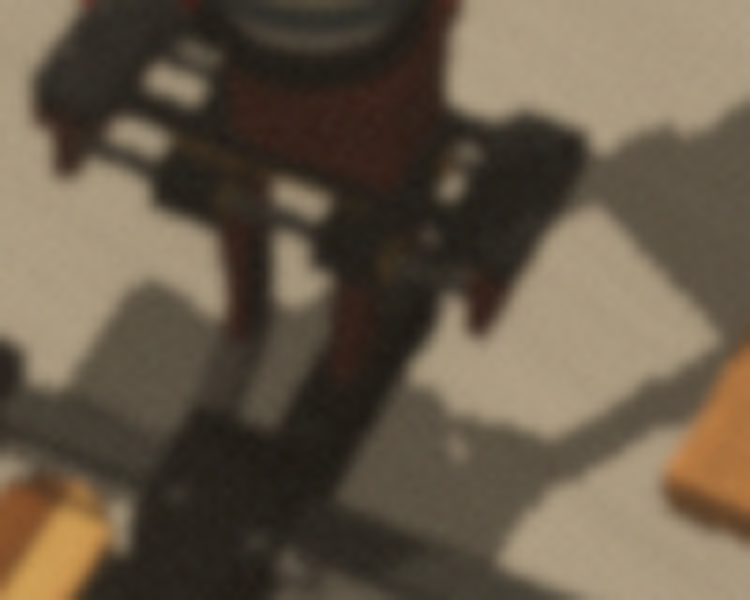

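Found a discrepancy. Depth in two wrist pictures puts the real finger ends about 28 mm short of the reported TCP, at tool z ≈ -28. The scene view at crop (345,375) also shows the finger ending on top of the grip. So nothing has been squeezed yet and the fingers are hovering just above it. I'll open and go down in steps, watching the force.

Request:
play_rows([
  [97, -0.001, 0, -0.004, 0, 0, 0],
  [97, -0.001, 0, -0.004, 0, 0, 0],
  [97, -0.001, 0, -0.004, 0, 0, 0],
  [97, -0.001, 0, -0.004, 0, 0, 0],
  [97, -0.001, 0, -0.004, 0, 0, 0],
  [97, -0.001, 0, -0.004, 0, 0, 0],
  [97, -0.001, 0, -0.004, 0, 0, 0],
])

```text
t: 5.1
tcp_pos: [489.5, -63.1, 12.2]
tool_rot: [0.0, 0.811, -0.585, -0.0]
wrist_force: [0.1, -0.4, -0.6]
gripper_width: 75.2
```

Request:
play_rows([
  [97, 0, 0, 0.008, 0, 0, 0],
  [97, 0, 0, 0.014, 0, 0, 0],
  [97, 0, 0, 0.02, 0, 0, 0],
  [97, 0, 0, 0.025, 0, 0, 0],
  [97, 0, 0, 0.025, 0, 0, 0],
])

```text
t: 5.52
tcp_pos: [488.4, -62.9, -14.7]
tool_rot: [0.001, 0.811, -0.585, -0.001]
wrist_force: [-0.7, 0.4, -0.1]
gripper_width: 85.0
```

```bash
python3 - <<'E'
from h import *
o=arm.get_obs();print(o['tcp_pos'],o['wrist_force'],o['gripper_width'])
p,d=arm.snapshot('wrist'); cv2.imwrite(f'pics/w4.png',p[:,:,::-1])
R=q2R(o['tool_rot'])
for v in (232,236,238,241,243,245,260,275):
    print(v,end=': ')
    for u in list(range(215,240,5))+list(range(402,432,5)):
        w=pix2world('wrist',u,v,depth=d[v,u],obs=o); t=R.T@(w-o['tcp_pos']); 
        if w[2]>2: print(u,t.round(0).astype(int).tolist(),int(w[2]),end=' ')
    print()
E
```

```text
[488.40964361 -62.88978522 -14.70929244] [-0.68582233  0.35255725 -0.06603234] 85.04797705771037
232: 
236: 220 [-50, -11, -28] 13 225 [-47, -11, -28] 13 417 [47, -11, -28] 12 
238: 215 [-52, -11, -31] 16 220 [-50, -11, -29] 14 225 [-47, -11, -30] 15 412 [44, -11, -29] 14 417 [46, -11, -29] 14 422 [49, -11, -30] 14 
241: 215 [-51, -11, -34] 18 220 [-49, -11, -33] 18 225 [-46, -11, -33] 18 230 [-45, -9, -30] 15 407 [42, -9, -28] 13 412 [43, -10, -32] 17 417 [45, -11, -33] 18 422 [48, -11, -34] 19 427 [50, -10, -33] 17 
243: 215 [-50, -11, -36] 21 220 [-48, -11, -35] 20 225 [-45, -11, -36] 21 230 [-44, -10, -33] 18 407 [42, -8, -29] 13 412 [43, -9, -32] 17 417 [45, -11, -36] 21 422 [47, -11, -35] 20 427 [49, -11, -37] 21 
245: 215 [-50, -11, -38] 23 220 [-47, -11, -38] 23 225 [-45, -11, -38] 23 230 [-43, -10, -36] 20 407 [42, -7, -29] 14 412 [43, -10, -35] 20 417 [44, -11, -40] 24 422 [46, -11, -39] 23 427 [49, -10, -37] 22 
260: 215 [-46, -10, -51] 36 220 [-44, -9, -50] 35 225 [-44, -6, -45] 30 230 [-43, -3, -37] 22 235 [-43, 1, -29] 14 407 [42, 0, -32] 16 412 [42, -4, -40] 24 417 [42, -8, -48] 33 422 [44, -9, -49] 34 427 [44, -11, -54] 39 
275: 215 [-44, -7, -61] 45 220 [-44, -4, -54] 39 225 [-43, 0, -47] 32 230 [-43, 4, -39] 24 235 [-43, 8, -31] 16 407 [42, 7, -34] 18 412 [41, 1, -44] 29 417 [41, -2, -51] 36 422 [41, -6, -58] 43 427 [42, -9, -64] 48
```

View pics/w4.png

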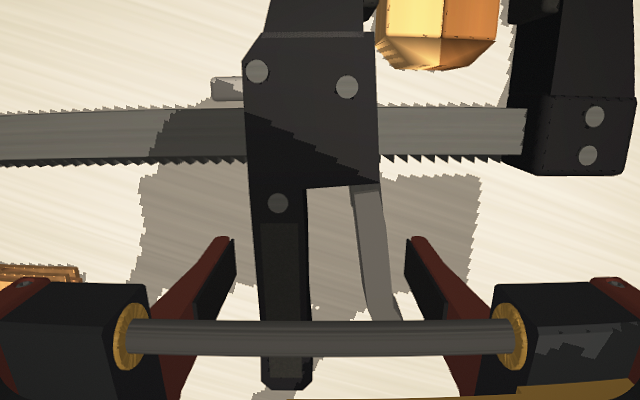

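The fingers now straddle the grip and trigger, with tips about 12 mm above the counter and no contact force. That confirms the 28 mm offset. I'll go down 5 mm more and squeeze.

Request:
play_rows([
  [97, 0, 0, 0.003, 0, 0, 0],
  [97, 0, 0, 0.005, 0, 0, 0],
  [97, 0, 0, 0.005, 0, 0, 0],
])

```text
t: 5.82
tcp_pos: [489.4, -63.1, -18.1]
tool_rot: [0.0, 0.811, -0.585, -0.0]
wrist_force: [0.5, 0.7, 0.0]
gripper_width: 85.0
```

Request:
play_rows([
  [36, 0, 0, 0, 0, 0, 0],
  [36, 0, 0, 0, 0, 0, 0],
  [36, 0, 0, 0, 0, 0, 0],
  [36, 0, 0, 0, 0, 0, 0],
  [36, 0, 0, 0, 0, 0, 0],
  [36, 0, 0, 0, 0, 0, 0],
  [36, 0, 0, 0, 0, 0, 0],
  [36, 0, 0, 0, 0, 0, 0],
  [36, 0, 0, 0, 0, 0, 0],
  [36, 0, 0, 0, 0, 0, 0],
], squeeze=13)

```text
t: 6.65
tcp_pos: [488.6, -61.2, -17.8]
tool_rot: [-0.001, 0.811, -0.585, -0.002]
wrist_force: [-4.4, 5.3, 4.5]
gripper_width: 39.5
```

```bash
python3 - <<'E'
from h import *
o=arm.get_obs();print(o['tcp_pos'],o['wrist_force'],o['gripper_width'])
p,d=arm.snapshot('wrist'); cv2.imwrite(f'pics/w5.png',p[:,:,::-1])
E
```

```text
[488.56953197 -61.22813262 -17.75278154] [-4.4326295   5.26220077  4.47228166] 39.46935471081963
```

View pics/w5.png

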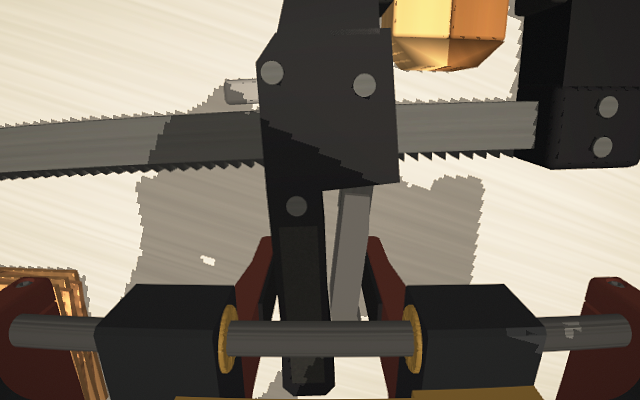

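Request:
play_rows([
  [36, 0, 0, 0, 0, 0, 0],
  [36, 0, 0, 0, 0, 0, 0],
  [36, 0, 0, 0, 0, 0, 0],
  [36, 0, 0, 0, 0, 0, 0],
])

```text
t: 7.03
tcp_pos: [488.6, -61.2, -17.8]
tool_rot: [-0.001, 0.811, -0.585, -0.002]
wrist_force: [-4.7, 5.5, 4.5]
gripper_width: 39.6
```

```bash
cat >> h.py <<'E'
def meas(name):
    o=arm.get_obs();p,d=arm.snapshot('wrist');cv2.imwrite(f'pics/{name}.png',p[:,:,::-1]);np.save(name+'d.npy',d)
    print(o['t'],o['tcp_pos'].round(1),o['wrist_force'].round(1),round(o['gripper_width'],2))
    R=q2R(o['tool_rot'])
    # profile across at tool y about -165 (row ~ 60) : heights
    for v in (45,):
        segs=[];prev=None
        W=[]
        for u in range(230,640):
            if d[v,u]<=0: continue
            t=R.T@(pix2world('wrist',u,v,depth=float(d[v,u]),obs=o)-o['tcp_pos']);W.append((u,t[0],t[1],o['tcp_pos'][2]-t[2]))
        W=np.array(W)
        j=np.where(np.abs(np.diff(W[:,3]))>5)[0]
        for i in j: print('v',v,'u',int(W[i,0]),'x',W[i,1].round(1),W[i+1,1].round(1),'z',W[i,3].round(0),W[i+1,3].round(0))
    return p,d,o
E
python3 - <<'E'
from h import *
meas('w6')
E
```

```text
7.0333 [488.6 -61.2 -17.8] [-4.7  5.5  4.5] 39.61
v 45 u 266 x -25.7 -20.5 z -2.0 32.0
v 45 u 391 x 25.3 28.0 z 32.0 19.0
v 45 u 499 x 68.1 82.3 z 28.0 -1.0
```

Request:
play_rows([
  [97, 0, 0, 0, 0, 0, 0],
  [97, 0, 0, 0, 0, 0, 0],
  [97, 0, 0, 0, 0, 0, 0],
  [97, 0, 0, 0, 0, 0, 0],
  [97, 0, 0, 0, 0, 0, 0],
  [97, 0, 0, 0, 0, 0, 0],
  [97, 0, 0, 0, 0, 0, 0],
  [97, 0, 0, 0, 0, 0, 0],
])

```text
t: 7.75
tcp_pos: [489.3, -63.0, -17.8]
tool_rot: [0.0, 0.811, -0.585, -0.0]
wrist_force: [-0.2, -0.2, -0.6]
gripper_width: 84.8
```

```bash
python3 - <<'E'
from h import *
meas('w7')
E
```

```text
7.75 [489.3 -63.  -17.8] [-0.2 -0.2 -0.6] 84.81
v 45 u 261 x -27.7 -22.4 z -0.0 32.0
v 45 u 386 x 23.3 25.9 z 33.0 20.0
v 45 u 495 x 66.0 80.9 z 29.0 -2.0
```

View pics/w7.png

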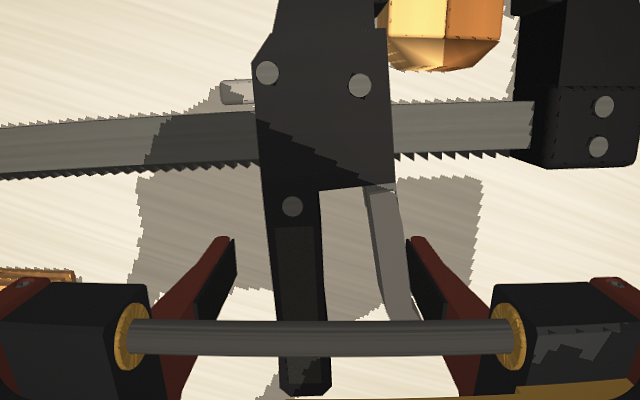

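```bash
cat >> h.py <<'E'
def bolts(img,tcp,pts,z=34):
    o=dict(tcp_pos=np.array(tcp),tool_rot=np.array([0,.811,-.585,0])/np.hypot(.811,.585))
    P=[pix2world('wrist',u,v,z,obs=o)[:2] for u,v in pts]
    return np.linalg.norm(P[0]-P[1]).round(1),(P[1]-P[0]).round(1)
E
python3 - <<'E'
from h import *
print(bolts('w1',[486.3,-77.7,194.1],[(220+320/3.3,60+80/3.3),(422.5,96.5)]))
print(bolts('w2',[488.47,-64.02,46.9],[(336.5,89),(515,108.5)]))
print(bolts('w3',[489.9,-64,8.2],[(340,90),(556,115)]))
print(bolts('w4',[488.4,-62.9,-14.7],[(347,87),(594,116)]))
print(bolts('w5',[488.6,-61.2,-17.8],[(364,85),(608,107)]))
print(bolts('w7',[489.3,-63,-17.8],[(360,85),(604,107)]))
E
```

```text
(np.float64(101.4), array([ 21.8, -99. ]))
(np.float64(101.9), array([ 23.3, -99.2]))
(np.float64(101.5), array([ 22.9, -98.9]))
(np.float64(101.5), array([ 23.2, -98.8]))
(np.float64(98.3), array([ 25.3, -95. ]))
(np.float64(98.0), array([ 25.1, -94.7]))
```

Request:
play_rows([
  [97, 0.003, 0, 0, 0, 0, 0],
  [97, 0.003, 0, 0, 0, 0, 0],
  [36, 0.003, 0, 0, 0, 0, 0],
  [36, 0.003, 0, 0, 0, 0, 0],
  [36, 0.003, 0, 0, 0, 0, 0],
  [36, 0.003, 0, 0, 0, 0, 0],
  [36, 0.003, 0, 0, 0, 0, 0],
  [36, 0.003, 0, 0, 0, 0, 0],
  [36, 0.003, 0, 0, 0, 0, 0],
  [36, 0.003, 0, 0, 0, 0, 0],
], squeeze=16)

```text
t: 8.63
tcp_pos: [489.7, -64.5, -17.9]
tool_rot: [-0.001, 0.811, -0.585, -0.002]
wrist_force: [-3.6, 4.1, 2.4]
gripper_width: 39.1
```

Request:
play_rows([
  [36, 0, 0, 0, 0, 0, 0],
  [36, 0, 0, 0, 0, 0, 0],
  [36, 0, 0, 0, 0, 0, 0],
])

```text
t: 8.88
tcp_pos: [489.7, -64.5, -17.9]
tool_rot: [-0.001, 0.811, -0.585, -0.002]
wrist_force: [-4.4, 3.3, 2.7]
gripper_width: 39.0
```

```bash
python3 - <<'E'
from h import *
meas('w8')
E
```

```text
8.8833 [489.7 -64.5 -17.9] [-4.4  3.3  2.7] 39.05
v 45 u 261 x -27.8 -22.0 z -1.0 34.0
v 45 u 388 x 23.8 26.6 z 34.0 20.0
v 45 u 494 x 65.6 80.3 z 29.0 -2.0
v 45 u 632 x 120.7 150.4 z 33.0 -0.0
```

View pics/w8.png

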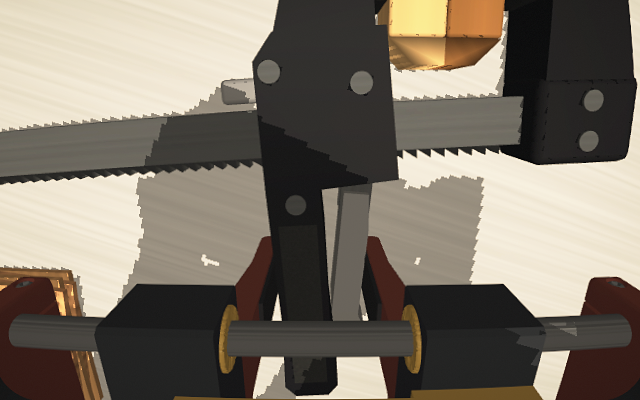

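Request:
play_rows([
  [97, 0, 0, 0, 0, 0, 0],
  [97, 0, 0, 0, 0, 0, 0],
  [97, 0, 0, 0, 0, 0, 0],
  [97, 0, 0, 0, 0, 0, 0],
  [97, 0, 0, 0, 0, 0, 0],
  [97, 0.002, 0, 0, 0, 0, 0],
  [97, 0.002, 0, 0, 0, 0, 0],
  [97, 0.002, 0, 0, 0, 0, 0],
  [97, 0.002, 0, 0, 0, 0, 0],
])

```text
t: 9.68
tcp_pos: [490.9, -67.7, -17.9]
tool_rot: [0.0, 0.811, -0.585, -0.0]
wrist_force: [0.6, 0.2, 0.1]
gripper_width: 85.2
```

Request:
play_rows([
  [36, 0, 0, 0, 0, 0, 0],
  [36, 0, 0, 0, 0, 0, 0],
  [36, 0, 0, 0, 0, 0, 0],
  [36, 0, 0, 0, 0, 0, 0],
  [36, 0, 0, 0, 0, 0, 0],
  [36, 0, 0, 0, 0, 0, 0],
  [36, 0, 0, 0, 0, 0, 0],
  [36, 0, 0, 0, 0, 0, 0],
  [36, 0, 0, 0, 0, 0, 0],
  [36, 0, 0, 0, 0, 0, 0],
], squeeze=13)

```text
t: 10.52
tcp_pos: [490.4, -66.3, -17.9]
tool_rot: [-0.001, 0.811, -0.585, -0.001]
wrist_force: [-3.8, 2.6, 1.8]
gripper_width: 39.0
```

```bash
python3 - <<'E'
from h import *
meas('w9')
E
```

```text
10.5167 [490.4 -66.3 -17.9] [-3.8  2.6  1.8] 39.04
v 45 u 258 x -29.1 -23.4 z -1.0 32.0
v 45 u 386 x 23.1 26.0 z 34.0 19.0
v 45 u 492 x 65.7 78.2 z 27.0 1.0
v 45 u 618 x 113.8 143.0 z 34.0 -1.0
```

View pics/w9.png

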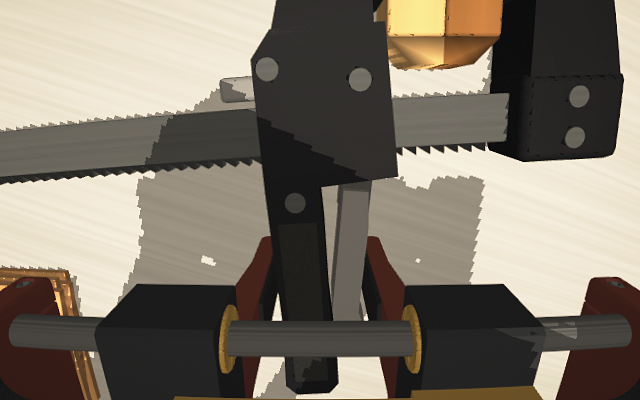

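Request:
play_rows([
  [97, 0, 0, 0, 0, 0, 0],
  [97, 0, 0, 0, 0, 0, 0],
  [97, 0, 0, 0, 0, 0, 0],
  [97, 0, 0, 0, 0, 0, 0],
  [97, 0, 0, 0, 0, 0, 0],
  [97, 0.002, 0, 0, 0, 0, 0],
  [97, 0.002, 0, 0, 0, 0, 0],
  [97, 0.002, 0, 0, 0, 0, 0],
  [97, 0.002, 0, 0, 0, 0, 0],
])

```text
t: 11.32
tcp_pos: [491.5, -69.6, -17.9]
tool_rot: [0.0, 0.811, -0.585, -0.0]
wrist_force: [-0.2, -0.0, 0.2]
gripper_width: 85.2
```

Request:
play_rows([
  [36, 0, 0, 0, 0, 0, 0],
  [36, 0, 0, 0, 0, 0, 0],
  [36, 0, 0, 0, 0, 0, 0],
  [36, 0, 0, 0, 0, 0, 0],
  [36, 0, 0, 0, 0, 0, 0],
  [36, 0, 0, 0, 0, 0, 0],
  [36, 0, 0, 0, 0, 0, 0],
  [36, 0, 0, 0, 0, 0, 0],
  [36, 0, 0, 0, 0, 0, 0],
  [36, 0, 0, 0, 0, 0, 0],
], squeeze=13)

```text
t: 12.15
tcp_pos: [491.1, -68.4, -17.9]
tool_rot: [-0.0, 0.811, -0.585, -0.001]
wrist_force: [-4.0, 3.7, 3.0]
gripper_width: 43.1
```

```bash
python3 - <<'E'
from h import *
meas('w10')
E
```

```text
12.15 [491.1 -68.4 -17.9] [-4.   3.7  3. ] 43.1
v 45 u 251 x -32.3 -25.8 z -1.0 33.0
v 45 u 382 x 21.9 24.2 z 32.0 20.0
v 45 u 487 x 63.0 73.7 z 28.0 6.0
v 45 u 606 x 109.5 137.4 z 33.0 -2.0
```

View pics/w10.png

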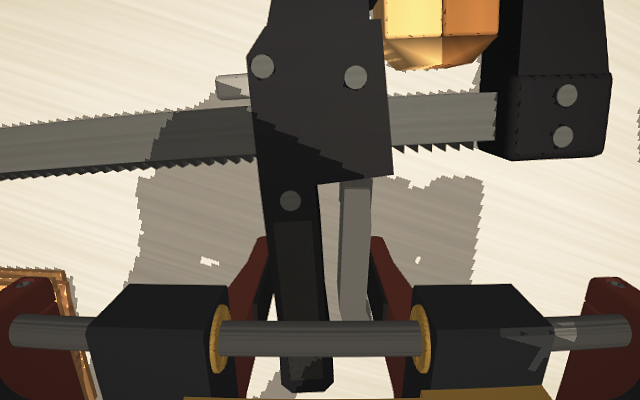

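Stroke 4 stopped short: width is 43.1 mm against 39.0 at the trigger stop, so the jaw bears on the wood. The fingers push sideways with about 5 N, so I'll shift back slightly to relieve that and firm up the squeeze.

Request:
play_rows([
  [36, -0.0005, 0, 0, 0, 0, 0],
  [36, -0.001, 0, 0, 0, 0, 0],
  [36, -0.0012, 0, 0, 0, 0, 0],
  [36, -0.0012, 0, 0, 0, 0, 0],
  [36, -0.0012, 0, 0, 0, 0, 0],
  [36, -0.0012, 0, 0, 0, 0, 0],
], squeeze=16)

```text
t: 12.7
tcp_pos: [491.0, -68.3, -18.0]
tool_rot: [-0.0, 0.811, -0.585, -0.001]
wrist_force: [-5.0, 2.8, 1.4]
gripper_width: 42.8
```

```bash
python3 - <<'E'
from h import *
meas('w11')
print(arm.get_obs()['torque'])
p,d=arm.snapshot('scene');cv2.imwrite('pics/s11.png',cv2.resize(p[170:280,230:370,::-1],None,fx=5.4,fy=5.4,interpolation=cv2.INTER_CUBIC))
p,d=arm.snapshot('top');cv2.imwrite('pics/t11.png',cv2.resize(p[110:270,200:400,::-1],None,fx=3.7,fy=3.7,interpolation=cv2.INTER_CUBIC))
E
```

```text
12.7 [491.  -68.3 -18. ] [-5.   2.8  1.4] 42.76
v 45 u 252 x -32.0 -25.5 z -1.0 32.0
v 45 u 383 x 22.1 24.7 z 33.0 20.0
v 45 u 487 x 63.2 73.4 z 28.0 6.0
v 45 u 606 x 109.7 136.9 z 32.0 -1.0
[ 0.48906475  0.78110704 -0.19746663]
```

View pics/s11.png

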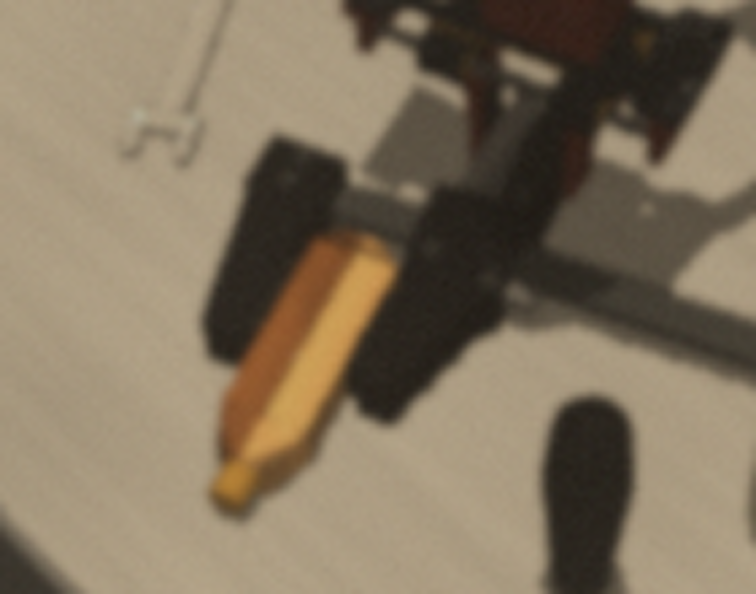

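View pics/t11.png

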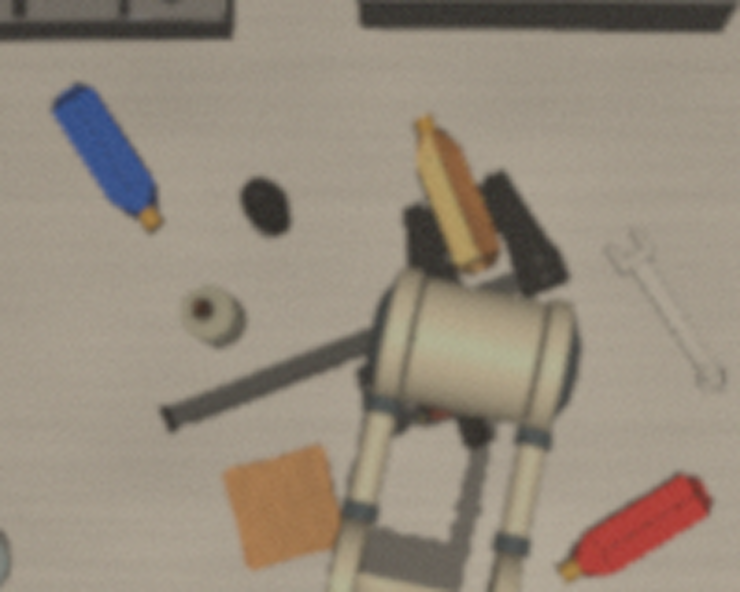

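View pics/w11.png

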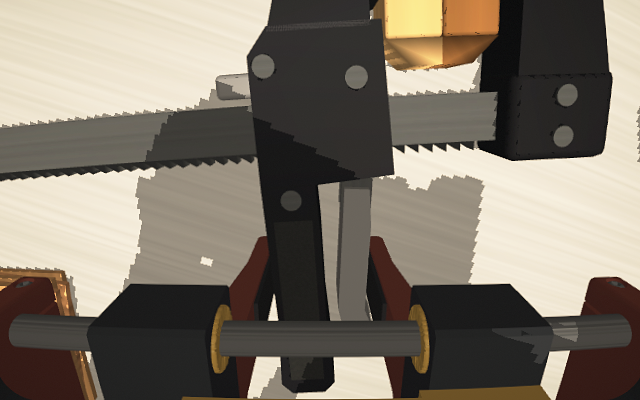

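Scene and top views show the wood seated between both pads, with no gap on either side (scene crop 235–395). The bystanders haven't moved and everything lies flat. I'll hold at 17 N for a moment to check it is steady.

Request:
play_rows([
  [36, 0, 0, 0, 0, 0, 0],
  [36, 0, 0, 0, 0, 0, 0],
  [36, 0, 0, 0, 0, 0, 0],
  [36, 0, 0, 0, 0, 0, 0],
  [36, 0, 0, 0, 0, 0, 0],
  [36, 0, 0, 0, 0, 0, 0],
  [36, 0, 0, 0, 0, 0, 0],
  [36, 0, 0, 0, 0, 0, 0],
], squeeze=17)

```text
t: 13.52
tcp_pos: [491.1, -68.3, -17.9]
tool_rot: [-0.0, 0.811, -0.585, -0.001]
wrist_force: [-4.1, 2.6, 1.9]
gripper_width: 42.3
```

```bash
python3 - <<'E'
from h import *
meas('w12')
E
```

```text
13.5167 [491.1 -68.3 -17.9] [-4.1  2.6  1.9] 42.35
v 45 u 252 x -31.8 -25.3 z -1.0 34.0
v 45 u 383 x 22.1 24.9 z 33.0 18.0
v 45 u 487 x 63.6 73.5 z 27.0 6.0
v 45 u 606 x 108.3 135.9 z 34.0 0.0
```

Request:
play_rows([
  [36, 0, 0, 0, 0, 0, 0],
  [36, 0, 0, 0, 0, 0, 0],
  [36, 0, 0, 0, 0, 0, 0],
  [36, 0, 0, 0, 0, 0, 0],
  [36, 0, 0, 0, 0, 0, 0],
  [36, 0, 0, 0, 0, 0, 0],
  [36, 0, 0, 0, 0, 0, 0],
  [36, 0, 0, 0, 0, 0, 0],
  [36, 0, 0, 0, 0, 0, 0],
  [36, 0, 0, 0, 0, 0, 0],
])

```text
t: 14.4
tcp_pos: [491.1, -68.3, -17.9]
tool_rot: [-0.0, 0.811, -0.585, -0.001]
wrist_force: [-5.1, 2.5, 0.8]
gripper_width: 42.2
```

```bash
python3 - <<'E'
from h import *
for i in range(3): meas('w13')
E
```

```text
14.4 [491.1 -68.3 -17.9] [-5.1  2.5  0.8] 42.2
v 45 u 252 x -31.9 -25.4 z -1.0 33.0
v 45 u 383 x 22.0 24.5 z 34.0 21.0
v 45 u 487 x 63.1 73.3 z 28.0 7.0
v 45 u 606 x 108.6 136.3 z 34.0 -1.0
14.45 [491.1 -68.3 -17.9] [-4.8  2.   1. ] 42.44
v 45 u 252 x -32.0 -25.3 z -2.0 34.0
v 45 u 383 x 21.9 24.8 z 34.0 19.0
v 45 u 487 x 62.2 72.7 z 30.0 8.0
v 45 u 606 x 109.6 136.0 z 32.0 -0.0
14.5 [491.1 -68.3 -18. ] [-5.2  2.   1.1] 42.4
v 45 u 252 x -31.7 -25.4 z -0.0 33.0
v 45 u 383 x 22.2 24.7 z 32.0 20.0
v 45 u 487 x 62.8 73.7 z 29.0 6.0
v 45 u 606 x 109.6 136.6 z 32.0 -1.0
```

The width is steady at about 42.4 mm, clear of the 39.0 mm trigger stop. I'm handing in with the squeeze held.

```bash
python3 - <<'E'
from h import *
print(arm.job_done())
E
```

```text
the job is handed in; nothing more can be done
None
```

I pumped the trigger through three full strokes. On the fourth the jaw stopped on the wood, and I handed the job in at about 14.5 s with the trigger still squeezed at 17 N.

**Last checks**
- **Trigger:** the finger opening held steady at about 42.4 mm; at the trigger's stop it was 39.0 mm. So the trigger is being stopped by the wood, not by the end of its travel.
- **Wood:** the scene and top pictures show it seated between both pads and everything lying flat. I judged this by eye.
- **Other things on the counter:** none looked moved in the pictures. I did not measure their positions.

**What disagreed or is uncertain**
- **Finger length:** depth in the wrist pictures put the real finger ends about 28 mm short of the reported TCP. My first squeeze therefore closed in the air just above the grip and touched nothing. I then went 26 mm lower and the squeezes worked.
- **Jaw travel:** the first stroke drew the jaw only about 3 mm and the next two about 5 mm each, not the stated 6 mm.
- **Sideways push:** about 5 N remained between the fingers and the clamp, and a 1.2 mm shift hardly reduced it. The clamp also slid a few mm and turned slightly on the counter.
- **Force on the wood:** I could not measure it. From the stated ratios it should be about 13 to 32 N, above the 10 N for a firm hold and below the 45 N that would crush the joint.

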